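# Slide the round canister to the scoop corner of the display tray

### The job

On the nut stall's display tray, bring the round canister into the corner place of the far row (the customers' side, away from the robot) that is nearest the white crock with the scoop, by sliding the canister and the square tubs into the empty place in whatever order it takes. They are brim-full under loose lids, so always slide them on the tray floor and never lift or tip them out, and do not shift the crock, jar, weight or carton around the tray.

Things in the scene. Friction and masses are not known exactly. Their poses are not given: they have to be found in the camera images.
- tray: fixed wooden tray, 184 mm (x) by 266 mm (y); floor 8 mm thick, walls 10 mm thick, 26 mm above the floor. Six 82 mm square places, no walls between: centres x -41 (robot's row), +41 (far row), y -82, 0, +82 mm. Canister starts mid robot's row, tubs in four of the others; the sixth is empty but for a thin paper liner. Origin: centre of underside, on the table; x away from the robot, y left
- corner_left (a point): point on the tray floor at the centre of the corner place of the customers' row on the left (tray frame x +41, y +82 mm, 8 mm above the table)
- corner_right (a point): the same on the right (tray frame x +41, y -82 mm)
- canister_c (a point): round canister, loose: white plastic, 76 mm in diameter, 70 mm high to the top of its flat wooden lid (10 mm higher than the tubs' lids), with a round wooden knob at the lid's centre, 30 mm in diameter, 30 mm tall (top 100 mm above its underside); 0.27 to 0.53 kg, smooth base (friction about 0.25). This point is at its centre, 35 mm above its underside; z up
- tub1_c (a point): square tub 1, one of four alike, loose: white plastic, 76 x 76 mm, 60 mm high to the top of its flat wooden lid, square wooden knob at the lid's centre, 28 x 28 mm, 30 mm tall (top 90 mm above the tub's underside); 0.2 to 0.45 kg, smooth base. This point is at its centre, 30 mm above its underside; z up, x and y square to its sides and its knob's sides
- tub2_c (a point): square tub 2, one of four alike, loose: white plastic, 76 x 76 mm, 60 mm high to the top of its flat wooden lid, square wooden knob at the lid's centre, 28 x 28 mm, 30 mm tall (top 90 mm above the tub's underside); 0.2 to 0.45 kg, smooth base. This point is at its centre, 30 mm above its underside; z up, x and y square to its sides and its knob's sides
- tub3_c (a point): square tub 3, one of four alike, loose: white plastic, 76 x 76 mm, 60 mm high to the top of its flat wooden lid, square wooden knob at the lid's centre, 28 x 28 mm, 30 mm tall (top 90 mm above the tub's underside); 0.2 to 0.45 kg, smooth base. This point is at its centre, 30 mm above its underside; z up, x and y square to its sides and its knob's sides
- tub4_c (a point): square tub 4, one of four alike, loose: white plastic, 76 x 76 mm, 60 mm high to the top of its flat wooden lid, square wooden knob at the lid's centre, 28 x 28 mm, 30 mm tall (top 90 mm above the tub's underside); 0.2 to 0.45 kg, smooth base. This point is at its centre, 30 mm above its underside; z up, x and y square to its sides and its knob's sides
- crock_c (a point): white ceramic crock holding an upright steel scoop, loose bystander: 80 mm in diameter, 85 mm high, the scoop's wooden handle end rises to 170 mm. It stands on the table about 20 to 40 mm beyond the tray's left or right end, and so marks the wanted corner. This point is on its axis, 42 mm above the table; z up
- jar_c (a point): closed amber glass jar with steel cap, loose bystander beyond the tray's other end: 80 mm in diameter, 170 mm high. This point is at its centre, 85 mm above the table; z up
- weight_c (a point): steel trade weight, loose bystander on the robot's side of the tray: 60 mm in diameter, 74 mm high. This point is on its axis, 37 mm above the table; z up
- carton_c (a point): small cardboard carton, loose bystander beyond the customers' side of the tray: 80 x 130 mm (x by y), 60 mm high. This point is at its centre, 30 mm above the table; z up
Not all that is in view belongs to the job. Leave any orange or pink look-alike of the part that bears tub4_c alone.

How it is judged:
By the outcome, as a careful person would: the job done as asked, in the order asked, and still so for the second after the job is handed in, with the robot touching nothing.
It also fails if it takes over 70 s, if anything falls off the work surface, if the arm or the gripper's body presses on something with over 40 N, if the wrist force passes 120 N, or if a joint passes its speed limit or range.

### The arm

A 7-joint arm with a two-finger parallel gripper is mounted at the origin on the work surface. World frame = base frame: x ahead of the robot, y to its left, z up, the work surface at z = 0. Lengths are in m, angles in rad, forces in N, time in s.
With the tool pointing down it reaches from about 0.4 to 0.925 m from the base axis. Payload 4.1 kg.
Tool frame: the origin (TCP) lies at the very end of the fingers, on their centre line; the grasp point (between the pads) lies 19 mm behind it; z points along the fingers, y is the line along which they close (so a half turn about z gives the same grasp; the last joint's range is limited). The gripper opens to 85 mm and grips with 20 to 120 N. Pads are 22 mm wide; open, the fingers measure 114 mm over their backs; the gripper's body (76 mm by 85 mm) begins 54 mm behind the grasp point. The pads swing forward as they close: fully open they stand 13 mm farther back than shut.
Start: joints at [-1.258, 0.398, 0.045, 1.537, -0.019, 1.207, -0.051], TCP at [0.26, 0.596, 0.231] pointing down, gripper open.
Joint ranges: [-2.82, 2.82], [-0.49, 2.23], [-1.37, 1.46], [0, 2.46], [-1.36, 4.5], [0.23, 2], [-2.94, 2.94]. Speed limits (rad/s): [2.57, 2.57, 3.14, 3.14, 3.14, 3.14, 3.14].

### API

Orientations are given as a rotation vector (axis times angle).
In Python, from plant import manip, eyes, ticket, nets gives the robot as it stands.
- The arm moves only by the tool send_rows, never from a script. Its argument "series" is a list of rows, each a list of 5 numbers: the shift along the tool's x, y, z in cm, then the turn about the tool's z in degrees, then the closure, from 0 (fully open) to 1 (shut). A call has 1 to 20 rows; each row shifts and turns the commanded pose from where the row before left it, along the tool's axes as they then stand; what a row does not reach is not made up. A row lasts 1/12 s, in which the tool goes at most 41.7 mm and 7.16 degrees, less where a joint would pass 70% of its speed; a pose out of reach is approached as far as the arm can. A call with a gripper value outside its range is refused whole. The fingers move at their own pace and stop on an object; "grip_force" is the grip in N (left out, the last holds). Time passes only in rows, so rows that do not move let the fingers close. It gives the time, the measured TCP pose, the force, the opening and the grip force at its end, in the units of the state.
- manip.sense(): the state, without advancing time (a new reading comes with each control period).
- eyes.camera(name): name is "scene" or "side" or "wrist"; returns the picture (384x512x3 uint8, red, green, blue); there is no depth.
- eyes.camera_info(name): a dict with "vfov" (degrees; the focal length in pixels is half the picture's height over the tangent of half this angle, whatever the lens; pixels are square), "cx", "cy" (the principal point, pixels), "world_to_cam" (4x4, takes a point from world to camera coordinates). Camera axes: x right, y up, looking along -z (the intrinsics and any distortion apply to the point x, -y, -z); pixel columns grow to the right and rows downward; lengths in m; the calibration is good to about 2 mm. A picture is of the moment at which its call begins: read the wrist's pose just before it. camera_info takes no time and is no camera call; for the wrist camera it gives the pose at the moment of the call.
- ticket.sign_off(): hands the job in; it is judged then, once.
Trained networks look in the newest picture that a camera, given by its name, has taken for a name from the list of things; names that differ only in an ending like _2 or _b are one class to them, and where a whole thing is asked for, a point or a joint stands for the part that bears it (a point fixed in the world has none). Each returns a list of dicts, best first, with "p" (0 to 1); they miss things now and then, are a little off and sometimes report something else, mostly with a low value. They report only what shows in the picture. A call takes as long as a camera call. They do not tell look-alikes from the thing itself.
- nets.look_for(target, camera): "bbox" ([left, top, right, bottom] in pixels, round what is visible of it).
- nets.tip_of(target, camera): "location" ([column, row] in pixels: a listed point, or the origin of a listed thing).
The state is a dict: "time_s": time; "qpos": joint angles; "dq": joint speeds; "joint_efforts": joint torques, N m; "ee_pos": TCP position; "eef_rot": TCP orientation; "force": force on the tool from outside, world axes, zero at the start; "ft_torque": the same for the moment, N m; "finger_gap": finger opening in m; "grasp_force": force on a finger pad.
Only numpy, scipy, OpenCV 4.12 (cv2) and the standard library are available. Lean on these libraries where they do the work, as an engineer would, in place of code of your own. Each camera call takes 0.05 s, during which the arm holds its last target. There are 200 camera calls.

## Working session

There is one attempt and no reset: what is moved stays moved. The work goes in short steps, Python scripts to look and compute and a tool call to move; the robot and the scene stay as the last step left them, time stands still between calls to the robot, and variables do not carry over. Pictures are saved under pics/ and viewed, at most 10 in all, crops included, and the job is handed in when it is done.

Besides the shell and the picture viewer there is one more tool, called after "Emit:" as name([rows], argument=value, ...), one row to a line, values as JSON. send_rows: Moves the arm, as the interface text tells. Its arguments: {"type":"object","properties":{"series":{"type":"array"},"grip_force":{"type":"number"}},"required":["series"]}

```bash
mkdir -p pics; python3 - <<'E'
from plant import manip, eyes, ticket, nets
import cv2,numpy as np
for n in("scene","side"):
    im=eyes.camera(n); cv2.imwrite(f"pics/{n}0.png",im[:,:,::-1])
    print(n,{k:(np.round(v,4).tolist() if k=="world_to_cam" else v) for k,v in eyes.camera_info(n).items()})
    for t in("canister_c","tub1_c","crock_c","jar_c","weight_c","carton_c","corner_left","corner_right"):
        print(t,[(np.round(d["location"],1).tolist(),round(d["p"],2)) for d in nets.tip_of(t,n)])
s=manip.sense();print(s)
E
```

```text
scene {'vfov': 56.93904863045377, 'cx': 260.614556657598, 'cy': 192.51228322671682, 'world_to_cam': [[-0.2223, 0.975, 0.0016, 0.0839], [-0.7314, -0.1678, 0.661, 0.3689], [0.6447, 0.1458, 0.7504, -1.3017], [0.0, 0.0, 0.0, 1.0]]}
canister_c [([274.3, 182.6], 0.86)]
tub1_c [([306.7, 179.5], 0.93)]
crock_c [([351.9, 209.7], 0.81), ([276.2, 203.7], 0.62)]
jar_c [([191.5, 193.3], 0.71)]
weight_c [([251.7, 150.5], 0.93)]
carton_c [([291.7, 251.1], 0.57)]
corner_left [([301.9, 214.9], 0.94)]
corner_right []
side {'vfov': 55.90717631660166, 'cx': 263.1745038113475, 'cy': 186.1634622289475, 'world_to_cam': [[0.9133, -0.4065, 0.0237, -0.5254], [0.1978, 0.4937, 0.8468, -0.2086], [-0.3559, -0.7688, 0.5313, -0.5625], [0.0, 0.0, 0.0, 1.0]]}
canister_c []
tub1_c [([190.8, 190.4], 0.96)]
crock_c [([206.7, 157.3], 0.65)]
jar_c [([305.7, 227.7], 0.67)]
weight_c []
carton_c [([277.9, 174.5], 0.73)]
corner_left [([230.1, 191.9], 0.67)]
corner_right []
{'time_s': 0.9, 'qpos': array([-1.2579964 ,  0.39838972,  0.04508275,  1.53661554, -0.01871871,
        1.20687504, -0.05068856]), 'dq': array([ 0.00055543,  0.00152179, -0.0003116 , -0.00026328, -0.00052529,
       -0.00099014,  0.0010785 ]), 'joint_efforts': array([ 3.79566354e-04, -4.75001371e+01,  1.36284091e+00, -2.54525578e+01,
        1.14491471e-02,  7.94023308e-04, -1.44185600e-05]), 'ee_pos': array([0.26013928, 0.59571094, 0.23134608]), 'eef_rot': array([6.42146198e-01, 3.07525301e+00, 2.10100092e-04]), 'force': array([1.04332091, 0.42536544, 0.52457734]), 'ft_torque': array([ 0.00102339,  0.0168227 , -0.0237575 ]), 'grasp_force': 0.0, 'finger_gap': 0.08552160705843788}
```

```bash
python3 - <<'E'
import cv2
a=cv2.imread("pics/scene0.png")[90:300,140:420];cv2.imwrite("pics/scene0c.png",cv2.resize(a,(784,588),interpolation=2))
a=cv2.imread("pics/side0.png")[100:310,110:390];cv2.imwrite("pics/side0c.png",cv2.resize(a,(784,588),interpolation=2))
E
```

```text
(no output)
```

View pics/scene0c.png

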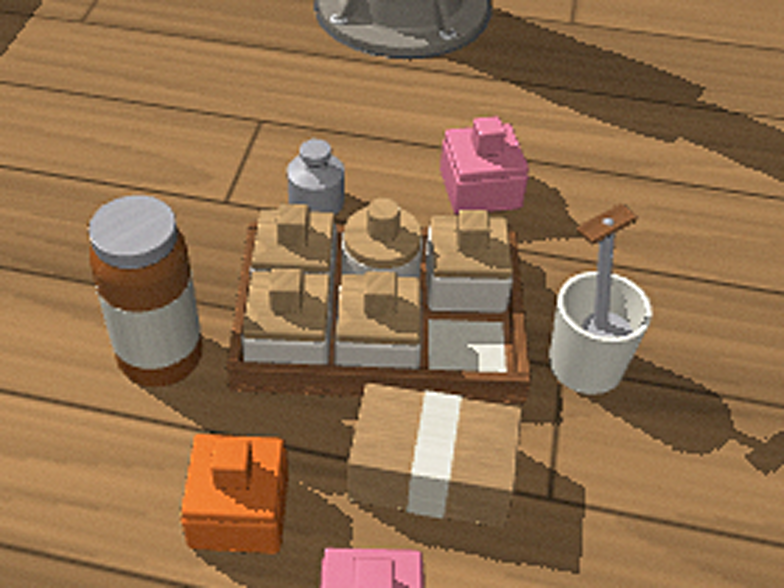

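View pics/side0c.png

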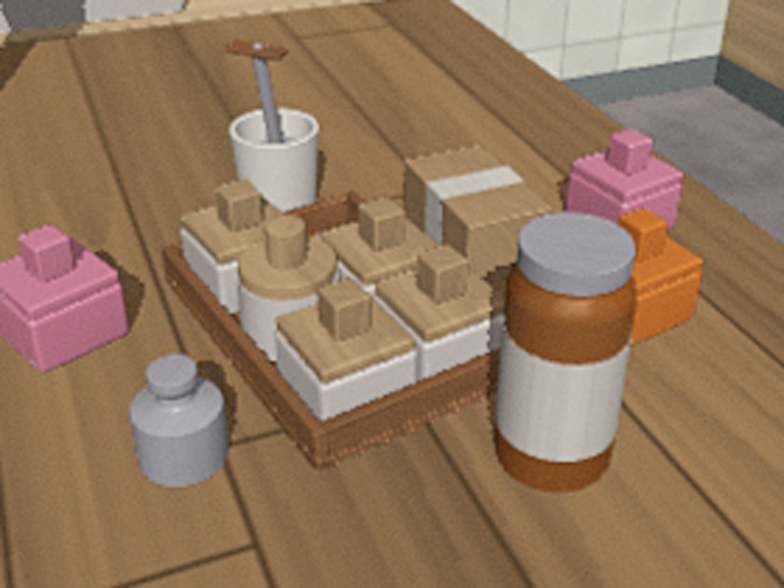

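```bash
cat > h.py <<'E'
import numpy as np
from plant import manip, eyes, ticket, nets
def cam(n):
    i=eyes.camera_info(n); f=192/np.tan(np.radians(i["vfov"])/2); return f,i["cx"],i["cy"],np.array(i["world_to_cam"])
def ray(c,px):
    f,cx,cy,T=c; R=T[:3,:3]; d=np.array([(px[0]-cx)/f,-(px[1]-cy)/f,-1]); return -R.T@T[:3,3], R.T@d
def onz(c,px,z):
    o,d=ray(c,px); return o+d*(z-o[2])/d[2]
def proj(c,p):
    f,cx,cy,T=c; q=T[:3,:3]@np.asarray(p)+T[:3,3]; return np.array([cx+f*q[0]/-q[2],cy+f*q[1]/q[2]])
def tri(c1,p1,c2,p2):
    o1,d1=ray(c1,p1);o2,d2=ray(c2,p2)
    s=np.linalg.lstsq(np.c_[d1,-d2],o2-o1,rcond=None)[0]; a=o1+s[0]*d1;b=o2+s[1]*d2
    return (a+b)/2,np.linalg.norm(a-b)
E
python3 - <<'E'
from h import *
a=cam("scene");b=cam("side")
S=lambda p:(p[0]/2.8+140,p[1]/2.8+90); D=lambda p:(p[0]/2.8+110,p[1]/2.8+100)
for n,p,q in [("RM",(383,206),(287,224)),("RL",(473,215),(240,188)),("FM",(381,277),(382,206)),("FR",(287,275),(443,255)),("RR",(293,210),(345,288))]:
    t,e=tri(a,S(p),b,D(q)); print(n,t.round(3),round(e,4), onz(a,S(p),.108 if n=="RM" else .098).round(3))
print("crock",tri(a,(351.9,209.7),b,(206.7,157.3)))
print("jar",tri(a,(191.5,193.3),b,(305.7,227.7)))
print("CL",tri(a,(301.9,214.9),b,(230.1,191.9)))
from scipy.spatial.transform import Rotation as R
s=manip.sense();print(R.from_rotvec(s["eef_rot"]).as_matrix().round(3))
i=eyes.camera_info("wrist");T=np.array(i["world_to_cam"]);print(i["vfov"],i["cx"],i["cy"],(-T[:3,:3].T@T[:3,3]).round(3),T.round(3))
E
```

```text
RM [0.489 0.066 0.109] 0.0025 [0.486 0.067 0.108]
RL [0.475 0.146 0.101] 0.0041 [0.469 0.147 0.098]
FM [0.567 0.08  0.101] 0.004 [0.563 0.08  0.098]
FR [0.582 0.    0.1  ] 0.0037 [0.579 0.001 0.098]
RR [ 0.504 -0.014  0.101] 0.0025 [ 0.5   -0.014  0.098]
crock (array([0.538462  , 0.27204136, 0.04710766]), np.float64(0.00852848314694905))
jar (array([ 0.60723019, -0.11761701,  0.08400369]), np.float64(0.007266885570340007))
CL (array([0.55664927, 0.15121353, 0.01069881]), np.float64(0.003399556494733646))
[[-0.916  0.4    0.   ]
 [ 0.4    0.916  0.   ]
 [ 0.     0.    -1.   ]]
68.68922257599792 261.05857703001453 195.9302203593778 [0.186 0.628 0.374] [[ 0.4    0.917 -0.    -0.65 ]
 [-0.87   0.379 -0.316  0.042]
 [-0.289  0.127  0.949 -0.38 ]
 [ 0.     0.     0.     1.   ]]
```

Emit:
send_rows([
  [-1.5,-1.3,0,0,0.45],
  [-2.9,-2.6,0,0,0.45],
  [-2.9,-2.6,0,0,0.45],
  [-2.9,-2.6,0,0,0.45],
  [-2.9,-2.6,0,0,0.45],
  [-2.9,-2.6,0,0,0.45],
  [-2.9,-2.6,0,0,0.45],
  [-2.9,-2.6,0,0,0.45],
  [-2.9,-2.6,0,0,0.45],
  [-2.9,-2.6,0,0,0.45],
  [-2.9,-2.6,0,0,0.45],
  [-2.9,-2.6,0,0,0.45],
  [-2.9,-2.6,0,0,0.45],
  [-2.9,-2.6,0,0,0.45],
  [-1.7,-1.2,0,-6.8,0.45],
  [0,0,0,-6.8,0.45],
  [0,0,0,-6.8,0.45],
  [0,0,0,-6.8,0.45],
  [0,0,0,-6.6,0.45],
  [0,0,0,0,0.45],
])

```text
time_s: 2.57
ee_pos: [0.4898, 0.0993, 0.2314]
eef_rot: [-0.282, 3.129, 0.0]
force: [0.0, 0.5, 0.5]
finger_gap: 0.0471
grasp_force: 0.0
```

```bash
python3 - <<'E'
from h import *
import cv2
s=manip.sense();im=eyes.camera("wrist");c=cam("wrist");cv2.imwrite("pics/w1.png",cv2.resize(im[:,:,::-1],(768,576),interpolation=2))
np.save("c1.npy",np.array([c[0],c[1],c[2]]));np.save("T1.npy",c[3])
print(s["time_s"],s["ee_pos"],s["eef_rot"],s["finger_gap"])
E
```

```text
2.5667 [0.48977535 0.09927692 0.23144675] [-2.81931356e-01  3.12859055e+00  4.64985494e-04] 0.047114796583283526
```

View pics/w1.png

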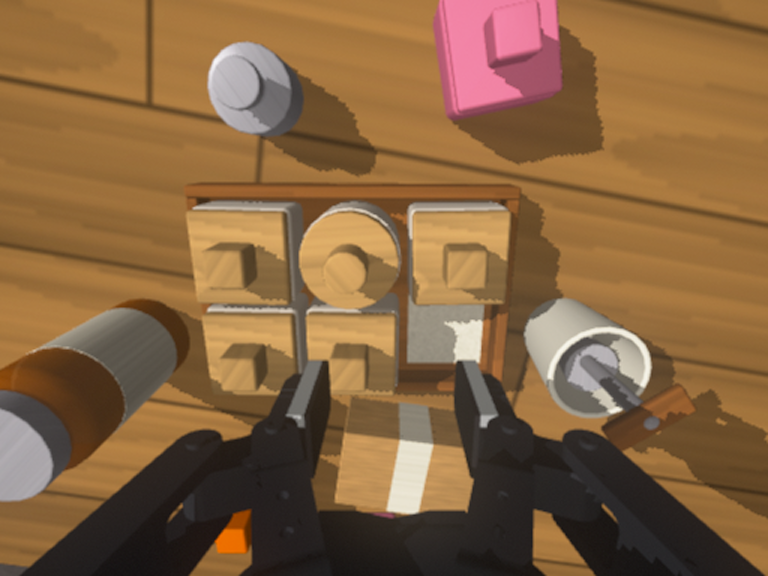

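```bash
python3 - <<'E'
from h import *
c=cam("wrist")
P={}
for n,p,z in [("RL",[(413,208),(509,208),(506,303),(413,304)],.068),("RMc",[(300,256),(400,256),(350,207),(350,307)],.078),("RR",[(188,210),(293,210),(293,303),(196,303)],.068),("FM",[(306,311),(397,311),(399,393),(308,393)],.068),("FR",[(203,314),(295,310),(297,393),(210,395)],.068),("rim",[(188,185),(519,185)],.034)]:
    q=np.array([onz(c,(u/1.5,v/1.5),z) for u,v in p]); print(n,q.mean(0).round(4),q[:,:2].round(3).tolist())
d=nets.tip_of("tub1_c","wrist");print([(np.round(x["location"],1),round(x["p"],2),onz(c,x["location"],.038).round(4)) for x in d])
d=nets.tip_of("canister_c","wrist");print([(np.round(x["location"],1),round(x["p"],2),onz(c,x["location"],.043).round(4)) for x in d])
d=nets.tip_of("corner_left","wrist");print([(np.round(x["location"],1),round(x["p"],2),onz(c,x["location"],.008).round(4)) for x in d])
d=nets.tip_of("crock_c","wrist");print([(np.round(x["location"],1),round(x["p"],2),onz(c,x["location"],.042).round(4)) for x in d])
E
```

```text
RL [0.4738 0.1477 0.068 ] [[0.444, 0.106], [0.432, 0.174], [0.503, 0.191], [0.516, 0.12]]
RMc [0.4856 0.0675 0.078 ] [[0.491, 0.032], [0.478, 0.103], [0.45, 0.062], [0.523, 0.073]]
RR [ 0.5026 -0.0116  0.068 ] [[0.474, -0.052], [0.461, 0.022], [0.531, 0.029], [0.544, -0.045]]
FM [0.5658 0.0804 0.068 ] [[0.536, 0.04], [0.524, 0.109], [0.595, 0.124], [0.608, 0.049]]
FR [5.81e-01 4.00e-04 6.80e-02] [[0.553, -0.039], [0.537, 0.031], [0.61, 0.04], [0.624, -0.031]]
rim [0.4387 0.0593 0.034 ] [[0.461, -0.068], [0.416, 0.187]]
[(array([173.1, 227.3]), 0.71, array([ 0.5834, -0.0016,  0.038 ])), (array([302.8, 169.5]), 0.68, array([0.4782, 0.1484, 0.038 ]))]
[]
[]
[(array([380.7, 233.9]), 0.93, array([0.5434, 0.2666, 0.042 ])), (array([168.9, 168.9]), 0.65, array([ 0.5049, -0.0115,  0.042 ]))]
```

Emit:
send_rows([
  [0.3,2.5,0,0,0.45],
  [0.4,2.5,2,0,0.45],
  [0,0,4,0,0.45],
  [0,0,4,0,0.45],
  [0,0,3,0,0.45],
  [0,0,1.7,0,0.45],
  [0,0,0.9,0,0.45],
  [0,0,0,0,0.45],
])

```text
time_s: 3.48
ee_pos: [0.4726, 0.1469, 0.0736]
eef_rot: [0.278, -3.126, 0.002]
force: [-0.2, 0.5, -0.0]
finger_gap: 0.0469
grasp_force: 0.0
```

```bash
python3 - <<'E'
from h import *
import cv2
im=eyes.camera("wrist");cv2.imwrite("pics/w2.png",cv2.resize(im[:,:,::-1],(768,576),interpolation=2))
print(manip.sense()["ee_pos"])
E
```

```text
[0.47389455 0.14728269 0.07510291]
```

View pics/w2.png

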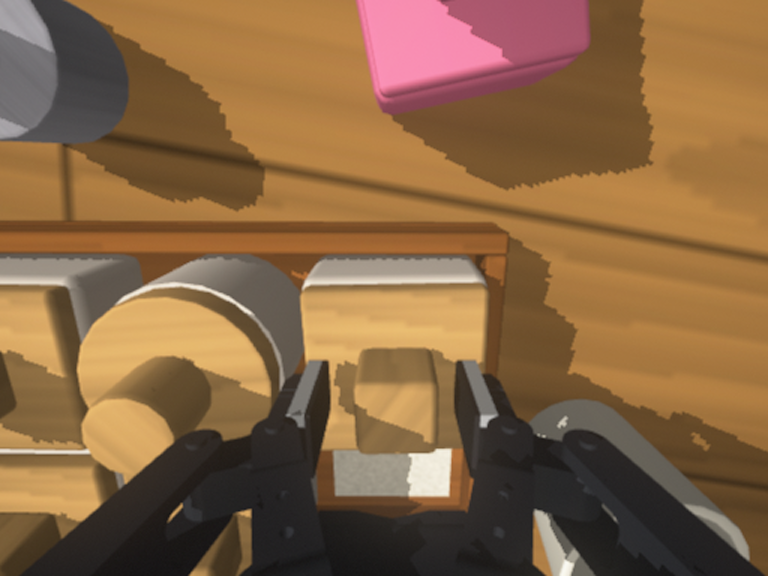

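Emit:
send_rows([
  [0,0,0,0,1],
  [0,0,0,0,1],
  [0,0,0,0,1],
  [0,0,0,0,1],
  [0,0,0,0,1],
], grip_force=30)

```text
time_s: 3.95
ee_pos: [0.4755, 0.1479, 0.077]
eef_rot: [-0.279, 3.126, 0.002]
force: [-0.3, -0.3, 7.2]
finger_gap: 0.0275
grasp_force: 31.2
```

Emit:
send_rows([
  [-0.3,0,0,0,1],
  [-0.6,0,0,0,1],
  [-0.9,0,0,0,1],
  [-1.0,0,0,0,1],
  [-1.0,0,0,0,1],
  [-1.0,0,0,0,1],
  [-1.0,0,0,0,1],
  [-1.0,0,0,0,1],
  [-0.7,0,0,0,1],
  [-0.4,0,0,0,1],
  [-0.2,0,0,0,1],
  [0,0,0,0,1],
  [0,0,0,0,1],
])

```text
time_s: 5.03
ee_pos: [0.5553, 0.1621, 0.077]
eef_rot: [-0.279, 3.126, 0.002]
force: [0.5, 0.1, 4.9]
finger_gap: 0.0273
grasp_force: 31.1
```

Emit:
send_rows([
  [0,0,0,0,0.45],
  [0,0,0,0,0.45],
  [0,0,0,0,0.45],
  [0,0,-2,0,0.45],
  [0,0,-3.2,0,0.45],
  [2.0,-2.0,0,0,0.45],
  [2.8,-2.7,0,0,0.45],
  [2.4,-2.4,0,0,0.45],
  [1.2,-1.0,0,0,0.45],
  [0,0,0,0,0.45],
  [0,0,2.0,0,0.45],
  [0,0,1.5,0,0.45],
  [0,0,0.6,0,0.45],
  [0,0,0,0,0.45],
])

```text
time_s: 6.2
ee_pos: [0.4844, 0.0675, 0.0849]
eef_rot: [0.281, -3.126, 0.001]
force: [-0.5, -0.2, -0.2]
finger_gap: 0.047
grasp_force: 0.0
```

```bash
python3 - <<'E'
from h import *
import cv2
im=eyes.camera("wrist");cv2.imwrite("pics/w3.png",cv2.resize(im[:,:,::-1],(768,576),interpolation=2))
s=manip.sense();print(s["ee_pos"],s["eef_rot"],s["force"])
E
```

```text
[0.48516914 0.0675249  0.08581777] [ 2.80486534e-01 -3.12773031e+00  2.95003799e-04] [0.55993286 0.03233772 0.39682763]
```

View pics/w3.png

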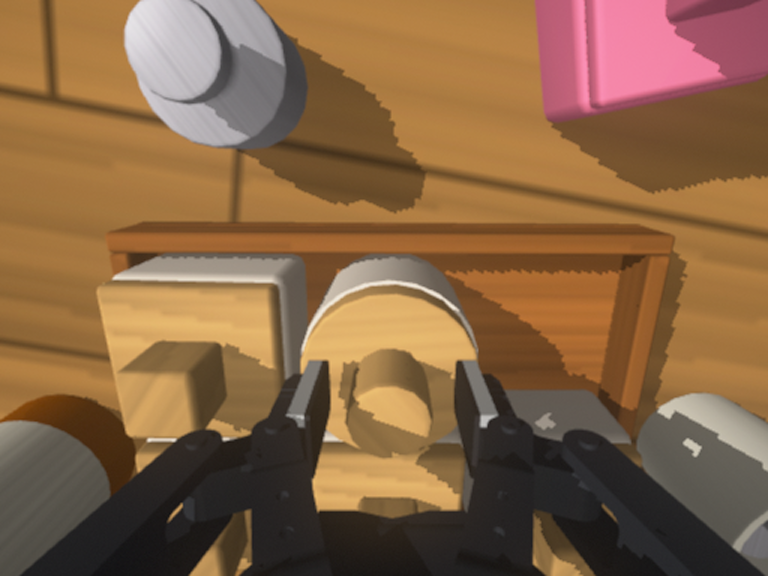

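Emit:
send_rows([
  [0,0,0,0,1],
  [0,0,0,0,1],
  [0,0,0,0,1],
  [0,0,0,0,1],
  [0,0,0,0,1],
])

```text
time_s: 6.67
ee_pos: [0.4862, 0.0674, 0.087]
eef_rot: [-0.279, 3.127, 0.001]
force: [0.9, -0.7, 2.6]
finger_gap: 0.0288
grasp_force: 30.0
```

Emit:
send_rows([
  [0,0.3,0,0,1],
  [0,0.6,0,0,1],
  [0,0.9,0,0,1],
  [0,1.0,0,0,1],
  [0,1.0,0,0,1],
  [0,1.0,0,0,1],
  [0,1.0,0,0,1],
  [0,0.9,0,0,1],
  [0,0.7,0,0,1],
  [0,0.4,0,0,1],
  [0,0.2,0,0,1],
  [0,0,0,0,1],
  [0,0,0,0,1],
])

```text
time_s: 7.75
ee_pos: [0.4715, 0.1473, 0.087]
eef_rot: [-0.281, 3.128, 0.002]
force: [0.0, 0.5, 5.1]
finger_gap: 0.029
grasp_force: 30.3
```

Emit:
send_rows([
  [0,0,0,0,0.45],
  [0,0,0,0,0.45],
  [0,0,0,0,0.45],
  [0,0,-2,0,0.45],
  [0,0,-3,0,0.45],
  [-2.0,-2.0,0,0,0.45],
  [-2.7,-2.8,0,0,0.45],
  [-2.3,-2.4,0,0,0.45],
  [-1.2,-1.1,0,0,0.45],
  [0,0,0,0,0.45],
  [0,0,2.5,0,0.45],
  [0,0,2.3,0,0.45],
  [0,0,1.3,0,0.45],
  [0,0,0,0,0.45],
])

```text
time_s: 8.92
ee_pos: [0.5626, 0.0794, 0.0718]
eef_rot: [0.281, -3.121, 0.0]
force: [-0.1, 0.3, 0.0]
finger_gap: 0.0467
grasp_force: 0.0
```

```bash
python3 - <<'E'
from h import *
import cv2
im=eyes.camera("wrist");cv2.imwrite("pics/w4.png",cv2.resize(im[:,:,::-1],(768,576),interpolation=2))
s=manip.sense();print(s["ee_pos"],s["eef_rot"],s["force"])
E
```

```text
[0.56413225 0.07935472 0.07356348] [ 2.80651126e-01 -3.12411332e+00 -3.31244381e-05] [-0.47073024  0.85103495 -0.78773723]
```

View pics/w4.png

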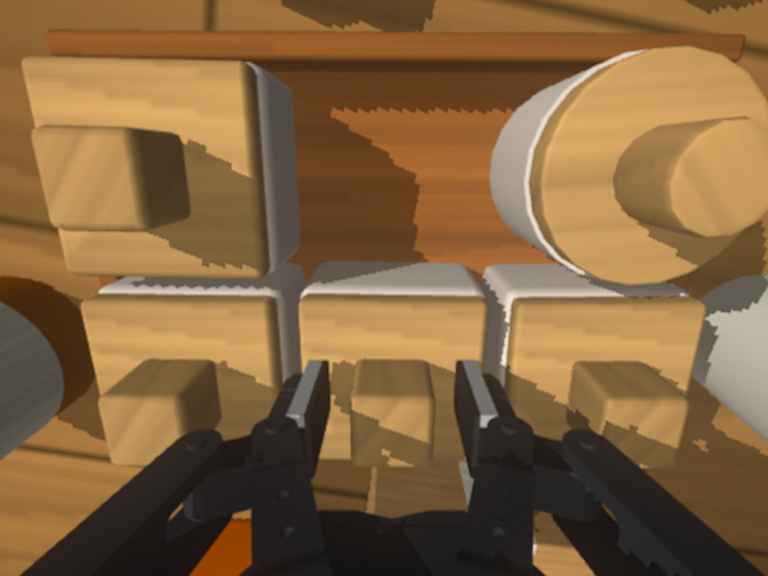

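Emit:
send_rows([
  [0,0,0,0,1],
  [0,0,0,0,1],
  [0,0,0,0,1],
  [0,0,0,0,1],
  [0,0,0,0,1],
])

```text
time_s: 9.38
ee_pos: [0.5672, 0.0791, 0.0763]
eef_rot: [-0.28, 3.128, 0.001]
force: [-1.4, 1.8, 3.2]
finger_gap: 0.0273
grasp_force: 33.3
```

Emit:
send_rows([
  [0.3,0,0,0,1],
  [0.6,0,0,0,1],
  [0.9,0,0,0,1],
  [1.0,0,0,0,1],
  [1.0,0,0,0,1],
  [1.0,0,0,0,1],
  [1.0,0,0,0,1],
  [1.0,0,0,0,1],
  [0.7,0,0,0,1],
  [0.4,0,0,0,1],
  [0.2,0,0,0,1],
  [0,0,0,0,1],
  [0,0,0,0,1],
])

```text
time_s: 10.47
ee_pos: [0.4866, 0.064, 0.0763]
eef_rot: [-0.279, 3.128, 0.001]
force: [-0.6, 0.8, 7.9]
finger_gap: 0.0276
grasp_force: 33.9
```

Emit:
send_rows([
  [0,0,0,0,0.45],
  [0,0,0,0,0.45],
  [0,0,0,0,0.45],
  [0,0,-2,0,0.45],
  [0,0,-3.2,0,0.45],
  [-2.1,2.0,0,0,0.45],
  [-2.8,2.8,0,0,0.45],
  [-2.4,2.4,0,0,0.45],
  [-1.2,1.2,0,0,0.45],
  [0,0,0,0,0.45],
  [0,0,2.3,0,0.45],
  [0,0,2.0,0,0.45],
  [0,0,0.8,0,0.45],
  [0,0,0,0,0.45],
  [0,0,0,0,0.45],
])

```text
time_s: 11.72
ee_pos: [0.5551, 0.1612, 0.0761]
eef_rot: [0.278, -3.128, 0.001]
force: [0.7, 0.0, -0.4]
finger_gap: 0.0469
grasp_force: 0.0
```

```bash
python3 - <<'E'
from h import *
import cv2
im=eyes.camera("wrist");cv2.imwrite("pics/w5.png",cv2.resize(im[:,:,::-1],(768,576),interpolation=2))
s=manip.sense();print(s["ee_pos"],s["eef_rot"],s["force"])
E
```

```text
[0.55591261 0.16155567 0.07697141] [-2.78297557e-01  3.12855797e+00  1.35853568e-04] [ 1.42829206 -0.06141562 -0.1843031 ]
```

View pics/w5.png

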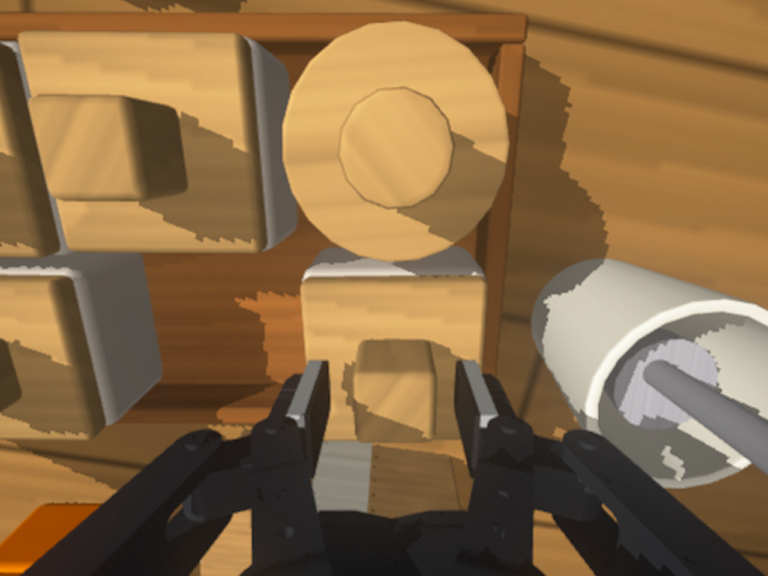

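Emit:
send_rows([
  [0,0,0,0,1],
  [0,0,0,0,1],
  [0,0,0,0,1],
  [0,0,0,0,1],
  [0,0,0,0,1],
])

```text
time_s: 12.18
ee_pos: [0.5566, 0.1623, 0.0776]
eef_rot: [-0.279, 3.127, 0.001]
force: [-0.9, 0.2, 5.6]
finger_gap: 0.0275
grasp_force: 30.6
```

Emit:
send_rows([
  [0,-0.3,0,0,1],
  [0,-0.6,0,0,1],
  [0,-0.9,0,0,1],
  [0,-1.0,0,0,1],
  [0,-1.0,0,0,1],
  [0,-1.0,0,0,1],
  [0,-1.0,0,0,1],
  [0,-1.0,0,0,1],
  [0,-0.7,0,0,1],
  [0,-0.5,0,0,1],
  [0,-0.2,0,0,1],
  [0,0,0,0,1],
  [0,0,0,0,1],
])

```text
time_s: 13.27
ee_pos: [0.5716, 0.081, 0.0776]
eef_rot: [-0.278, 3.126, 0.0]
force: [0.3, -1.0, 5.2]
finger_gap: 0.0271
grasp_force: 30.7
```

Emit:
send_rows([
  [0,0,0,0,0.45],
  [0,0,0,0,0.45],
  [0,0,0,0,0.45],
  [0,0,-2,0,0.45],
  [0,0,-3.2,0,0.45],
  [2.1,2.0,0,0,0.45],
  [2.9,2.8,0,0,0.45],
  [2.5,2.4,0,0,0.45],
  [1.2,1.1,0,0,0.45],
  [0,0,0,0,0.45],
  [0,0,2.0,0,0.45],
  [0,0,1.6,0,0.45],
  [0,0,0.7,0,0.45],
  [0,0,0,0,0.45],
  [0,0,0,0,0.45],
])

```text
time_s: 14.52
ee_pos: [0.4702, 0.1471, 0.0852]
eef_rot: [0.278, -3.129, 0.001]
force: [0.6, 0.1, -0.3]
finger_gap: 0.0469
grasp_force: 0.0
```

```bash
python3 - <<'E'
from h import *
import cv2
im=eyes.camera("wrist");cv2.imwrite("pics/w6.png",cv2.resize(im[:,:,::-1],(768,576),interpolation=2))
s=manip.sense();print(s["ee_pos"],s["eef_rot"],s["force"])
E
```

```text
[0.47064147 0.14735555 0.08571636] [-2.78232407e-01  3.12840717e+00  4.09383456e-05] [0.43781577 0.29413508 0.23361263]
```

View pics/w6.png

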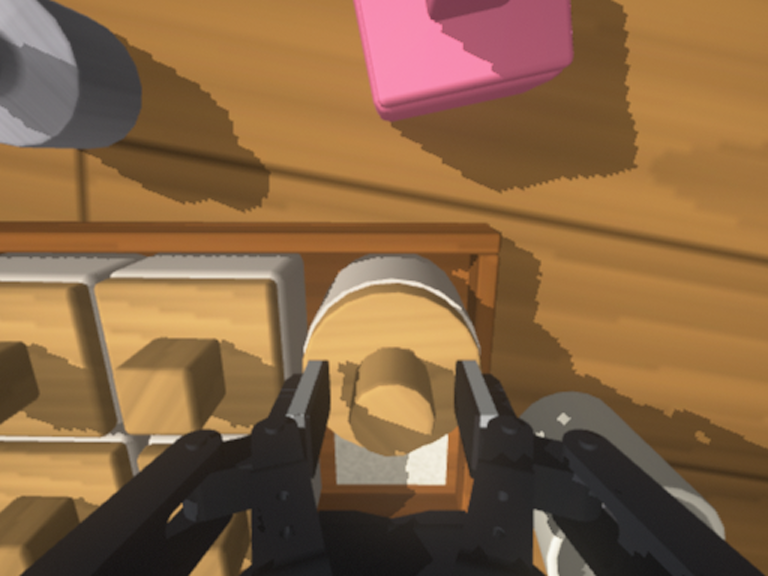

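Emit:
send_rows([
  [0,0,0,0,1],
  [0,0,0,0,1],
  [0,0,0,0,1],
  [0,0,0,0,1],
  [0,0,0,0,1],
])

```text
time_s: 14.98
ee_pos: [0.4708, 0.1477, 0.0862]
eef_rot: [-0.279, 3.127, 0.001]
force: [-0.8, -1.2, 4.8]
finger_gap: 0.0289
grasp_force: 29.9
```

Emit:
send_rows([
  [-0.3,0,0,0,1],
  [-0.6,0,0,0,1],
  [-0.9,0,0,0,1],
  [-1.0,0,0,0,1],
  [-1.0,0,0,0,1],
  [-1.0,0,0,0,1],
  [-1.0,0,0,0,1],
  [-1.0,0,0,0,1],
  [-0.8,0,0,0,1],
  [-0.5,0,0,0,1],
  [-0.2,0,0,0,1],
  [0,0,0,0,1],
  [0,0,0,0,1],
])

```text
time_s: 16.07
ee_pos: [0.5526, 0.163, 0.0862]
eef_rot: [-0.28, 3.127, 0.002]
force: [0.4, 0.5, 4.2]
finger_gap: 0.0287
grasp_force: 30.0
```

Emit:
send_rows([
  [0,0,0,0,0.45],
  [0,0,0,0,0.45],
  [0,0,0,0,0.45],
  [0,0,-2,0,0.45],
  [0,0,-4,0,0.45],
  [0,0,-4,0,0.45],
  [0,0,-3,0,0.45],
  [2,-1,-1,0,0.45],
  [3,-1,0,0,0.45],
  [3,-1,0,0,0.45],
  [2,0,0,0,0.45],
  [0,0,0,0,0.45],
  [0,0,0,0,0.45],
])

```text
time_s: 17.15
ee_pos: [0.4576, 0.115, 0.2253]
eef_rot: [-0.28, 3.129, 0.001]
force: [0.1, 0.5, -0.0]
finger_gap: 0.047
grasp_force: 0.0
```

```bash
python3 - <<'E'
from h import *
import cv2
im=eyes.camera("wrist");cv2.imwrite("pics/w7.png",cv2.resize(im[:,:,::-1],(768,576),interpolation=2))
c=cam("wrist");s=manip.sense();print(s["ee_pos"],s["force"])
for z,t in((.043,"canister_c"),(.042,"crock_c"),(.037,"weight_c")):
    print(t,[(np.round(x["location"],1),round(x["p"],2),onz(c,x["location"],z).round(4)) for x in nets.tip_of(t,"wrist")])
print(proj(c,[.5537,.162,.078])*1.5)
E
```

```text
[0.45855686 0.11536188 0.22538937] [ 0.61775261  0.27943827 -0.78870307]
canister_c []
crock_c [(array([366.6, 254.1]), 0.85, array([0.5408, 0.2705, 0.042 ]))]
weight_c [(array([149.3,  91.6]), 0.98, array([ 0.3903, -0.023 ,  0.037 ])), (array([ 44.3, 279.7]), 0.18, array([ 0.6607, -0.1521,  0.037 ]))]
[429.02566381 397.13351321]
```

View pics/w7.png

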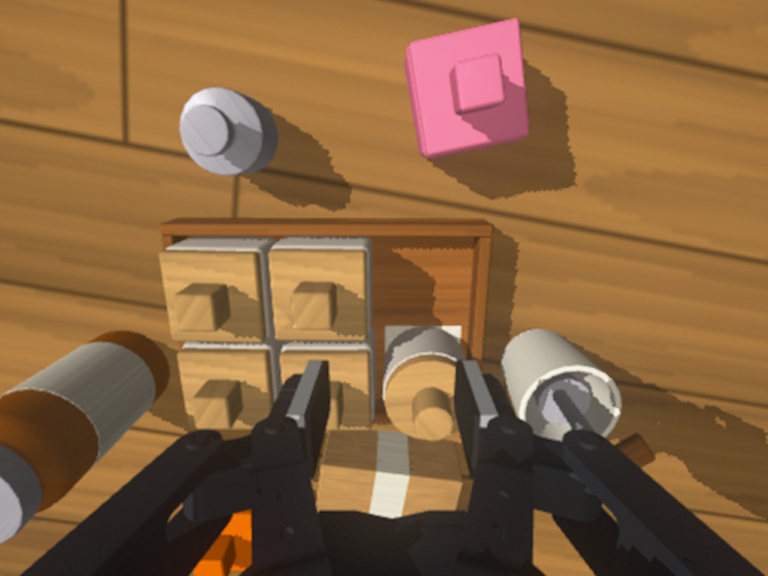

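The canister lid appears at about (427, 397), against (429, 397) predicted for the corner place. The tubs are flat in their places and the bystanders have not moved.

```bash
python3 -c "
from plant import ticket
print(ticket.sign_off())"
```

```text
the job is handed in; nothing more can be done
None
```

The canister now stands in the far-left corner place next to the crock. It got there in five floor-level slides, with nothing lifted and none of the surrounding items moved, and the job was handed in at about 17 s.

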